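Check a cold plate at its three test pads with a contact probe

ROBOT

A 6-joint arm with a two-finger parallel gripper is mounted at the origin on the work surface. World frame = base frame: x ahead of the robot, y to its left, z up, the work surface at z = 0. Lengths are in mm, angles in rad, forces in N, time in s.
With the tool pointing down it reaches from about 300 to 775 mm from the base axis. Payload 14.6 kg.
Tool frame: the origin (TCP) lies on the front face of the gripper's body, between the roots of the fingers; the fingertips stand 97 mm ahead of it and the grasp point (between the pads) lies 78 mm ahead of it; z points along the fingers, y is the direction in which the jaws open and shut (so a half turn about z gives the same grasp; the last joint's range is limited). The gripper opens to 94 mm and grips with 3 to 60 N. Pads are 16 mm wide; open, the fingers measure 119 mm over their backs; the gripper's body (75 mm by 177 mm) begins 78 mm behind the grasp point.
Start: joints at [1.24, 0.3, 1.521, -0, 1.321, -0.067], TCP at [143.411, 530.965, 302.646] pointing down, gripper open.
Joint ranges: [-3.03, 3.03], [-0.79, 2.21], [0.23, 2.52], [-1.04, 4.18], [0, 3.07], [-2.55, 2.55]. Speed limits (rad/s): [2.22, 2.22, 2.57, 3.14, 3.14, 3.14].

INTERFACE

Orientations are given as [roll, pitch, yaw] about the fixed x, y, z axes, in that order (R = Rz(yaw) Ry(pitch) Rx(roll)).
In Python, from cell import manip, eyes, finder gives the robot as it stands.
- The arm moves only by the tool drive_tool, never from a script. Its argument "rows" is a list of rows, each an object with "offset": the shift along the tool's x, y, z in mm, a list of three; "spin": the turn about the tool's z in degrees; "jaw": the finger opening in mm, from 0 to 94. In form: [{"offset": [dx, dy, dz], "spin": spin, "jaw": jaw}, ...]. A call has 1 to 20 rows; each row shifts and turns the commanded pose from where the row before left it, along the tool's axes as they then stand; what a row does not reach is not made up. A row lasts 1/10 s, in which the tool goes at most 50 mm and 8.59 degrees, less where a joint would pass 70% of its speed; a pose out of reach is approached as far as the arm can. A call is refused whole if a number of a shift passes 50 or a number of a turn 8.59, either way. A call with a gripper value outside its range is refused whole. The fingers move at their own pace and stop on an object; "force" is the grip in N (left out, the last holds). Time passes only in rows, so rows that do not move let the fingers close. It gives the time, the measured TCP pose, the force and the opening at its end, in the units of the state.
- manip.read_state(): the state, without advancing time (a new reading comes with each control period).
- eyes.camera(name): name is "side" or "top" or "wrist"; returns a dict with "color" (420x560x3 uint8, blue, green, red), "depth" (420x560 float32, mm along the optical axis (not along the pixel's ray), 0 where there is no reading), "vfov" (degrees; the focal length in pixels is half the picture's height over the tangent of half this angle, whatever the lens; pixels are square), "cx", "cy" (the principal point, pixels), "rvec" (rotation vector, rad) and "tvec" (3), from world to camera coordinates, as OpenCV has them. Camera axes: x right, y down, z forward; pixel columns grow to the right and rows downward; lengths in mm; the calibration is good to about 2 mm. A picture is of the moment at which its call begins.
- manip.sign_off(): hands the job in, once; it reports no verdict.
Trained networks look in the newest picture that a camera, given by its name, has taken for a name from the list of things; names that differ only in an ending like _2 or _b are one class to them, and where a whole thing is asked for, a point or a joint stands for the part that bears it (a point fixed in the world has none). Each returns a list of dicts, best first, with "p" (0 to 1); they miss things now and then, are a little off and sometimes report something else, mostly with a low value. They report only what shows in the picture. A call takes as long as a camera call. They do not tell look-alikes from the thing itself.
- finder.find_in(camera, target): "uv" ([column, row] in pixels, amid what is visible of it).
The state is a dict: "clock": time; "joints": joint angles; "qd": joint speeds; "effort": joint torques, N m; "eef_pos": TCP position; "eef_rot": TCP orientation; "wrist_force": force on the tool from outside, world axes, zero at the start; "moment": the same for the moment, N m; "finger_gap": finger opening in mm.
Only numpy, scipy, OpenCV 4.12 (cv2) and the standard library are available. Lean on these libraries where they do the work, as an engineer would, in place of code of your own. Each camera call takes 0.05 s, during which the arm holds its last target. There are 200 camera calls.

TASK

Swing the hold-down bail of the cold plate up and right over until it comes to rest at its open stop. Then take the temperature probe from its stand and, holding it upright, gently touch its spring tip for about a second on the middle of each steel test pad in turn: first the round one, then the square one, then the oblong one. Finally hang the probe back where it was in the fork of its stand and let go, with the bail still open and the two small moulds on the plate and the specimen jar left where they were.

Things in the scene. Friction and masses are not known exactly. Their poses are not given: they have to be found in the camera images.
- cold_plate: Cream-coloured bench cold plate, fixed to the bench, case 300 (x) x 340 (y) x 60 mm with a white working surface 280 x 290 mm at 70 mm above the bench; a control console 90 mm wide (its centre 212 mm to -y, top at 95 mm) adjoins it. Origin on the bench under the middle of the working surface; z up; x points from the edge nearest the robot to the far edge.
- bail_bar (a point): Middle of the cross bar of the U-shaped bail: round steel bar, 12 mm thick, 290 mm long along the cold plate's y. It is joined at its ends by two 120 mm legs to hinges at the plate's sides. Closed, it lies across the plate with its axis 34 mm above the working surface (104 mm above the bench). Site moves with the bail.
- bail_hinge (a point): Midpoint of the bail's hinge axis (fixed): 30 mm to +x of the middle of the plate, 104 mm above the bench; the axis is the cold plate's y. The cross bar moves on a 120 mm arc about it. At the ends of the axis, 157 mm either side along y, steel hinge cheeks rise to 114 mm above the bench.
- bail (a joint): Bail angle in rad: 0 closed (bar on the robot's side of the hinge, lying level), 1.57 upright, 2.1 at its open stop, leaning away from the robot. The hinge is loose and the bail weighs 0.22 kg: short of upright it falls shut, past upright it falls to the open stop and stays there.
- pad_round: Round dark steel test pad, 24 mm diameter, stuck on the plate's working surface, top 3 mm above it (73 mm above the bench). Origin at the centre of its underside. The three pads change places from start to start.
- pad_square: Square dark steel test pad, 30 x 30 mm, 3 mm high, on the working surface. Origin at the centre of its underside.
- pad_oblong: Oblong dark steel test pad, 20 x 52 mm, 3 mm high, on the working surface. Origin at the centre of its underside.
- probe: Contact temperature probe, 150 mm long, 0.09 kg, hanging upright by its collar in the stand's fork; round about z, which points up the handle. Origin on the axis at the collar's underside. Above: grey collar 32 mm wide, 6 mm thick, then a grey handle 18 mm wide up to 70 mm. Below: steel barrel 12 mm wide, tapering to 8 mm at 62 mm down, then the spring tip, ending 80 mm down.
- probe_tip (a point): Lower end of the probe's spring tip, on its axis, 80 mm below the probe's origin when not pressed.
- plunger (a joint): How far the spring tip is pushed into the barrel (m): 0 free, 0.012 fully in. About 1 N starts it moving, 4 N pushes it fully in.
- stand: Probe stand, fixed to the bench: grey base 110 x 90 x 14 mm, a steel post 45 mm to +x, and a level aluminium fork whose top is 125 mm above the bench. Origin on the bench right under the seat. The fork's slot is 16 mm wide, runs along x, open towards -x: from 26 mm to -x of the seat to its closed end 8 mm to +x of it. Nothing stands higher than the fork.
- seat (a point): Seat for the probe's origin on the stand's fork: the top of the fork, mid-slot, 125 mm above the bench.
- mould_a: Small open steel mould, 38 x 30 x 12 mm, loose on the plate. Origin at the centre of its underside. Leave alone.
- mould_b: Small open steel mould, 38 x 26 x 12 mm, loose on the plate. Origin at the centre of its underside. Leave alone.
- jar: Small specimen jar with white label and cap, 60 mm diameter, 85 mm high, standing on the bench near the probe stand. Origin at the centre of its underside. Leave alone.
There are look-alikes about, which are no part of the job. Leave any black, blue or red look-alike of the probe alone.

How it is judged (in metres and radians):
On the way, in this order (a step that is already met when the one before it is completed fails the run):
1. the bail has been swung over and lies at its open stop (value of joint bail above 2 rad and velocity of joint bail below 0.2 rad/s), for 0.3 s.
2. the held, upright probe's tip touches the middle of the round pad (contact force between probe and pad_round above 0.5 N and horizontal distance between probe_tip and pad_round below 0.007 m and contact force between the fingers and probe above 0.5 N and angle between probe's own z axis and vertical below 0.35 rad and value of joint bail above 1.95 rad), for 0.3 s.
3. the held, upright probe's tip touches the middle of the square pad (contact force between probe and pad_square above 0.5 N and horizontal distance between probe_tip and pad_square below 0.007 m and contact force between the fingers and probe above 0.5 N and angle between probe's own z axis and vertical below 0.35 rad and value of joint bail above 1.95 rad), for 0.3 s.
4. the held, upright probe's tip touches the middle of the oblong pad (contact force between probe and pad_oblong above 0.5 N and horizontal distance between probe_tip and pad_oblong below 0.007 m and contact force between the fingers and probe above 0.5 N and angle between probe's own z axis and vertical below 0.35 rad and value of joint bail above 1.95 rad), for 0.3 s.
At the end, for the whole second after the job is handed in: The bail is at its open stop (angle over 2.0 rad); the probe hangs upright (within 0.12 rad) and at rest by its collar in the stand's fork, its origin within 12 mm horizontally and 4 mm vertically of the seat; the moulds and jar are where they were (within 20 mm) (value of joint bail above 2 rad and horizontal distance between probe and seat below 0.012 m and z of probe in the frame of seat between -0.004 and 0.004 m and angle between probe's own z axis and vertical below 0.12 rad and linear speed of probe below 0.03 m/s); the robot touches nothing.
It fails at once if the probe is rammed (over 20 N) against the plate or a pad (contact force between probe and pad_round above 20 N or contact force between probe and pad_square above 20 N or contact force between probe and pad_oblong above 20 N or contact force between probe and cold_plate above 20 N).
It fails at once if a mould or the jar is displaced by more than 20 mm (distance of any of mould_a, mould_b, jar from where it was at the start of the episode above 0.02 m).
It also fails if it takes over 72 s, if anything falls off the work surface, if the arm or the gripper's body presses on something with over 40 N, if the wrist force passes 120 N, or if a joint passes its speed limit or range.

## Working session

There is one attempt and no reset: what is moved stays moved. The work goes in short steps, Python scripts to look and compute and a tool call to move; the robot and the scene stay as the last step left them, time stands still between calls to the robot, and variables do not carry over. Pictures are saved under pics/ and viewed, about 8 in all and at most 12, crops included, and the job is handed in when it is done.

Besides the shell and the picture viewer there is one more tool, called after ">>>" in YAML: its name, and indented under it one key for each argument. drive_tool: Moves the arm, as the interface text tells. Its arguments: {"type":"object","properties":{"rows":{"type":"array","items":{"type":"object","properties":{"offset":{"type":"array","items":{"type":"number"}},"spin":{"type":"number"},"jaw":{"type":"number"}}}},"force":{"type":"number"}},"required":["rows"]}

```bash
mkdir -p pics
cat > h.py <<'E'
import numpy as np, cv2, sys
from cell import manip, eyes, finder
def cam(n):
    c=eyes.camera(n); c['R']=cv2.Rodrigues(np.array(c['rvec'],float))[0]; c['t']=np.array(c['tvec'],float).ravel()
    c['f']=c['color'].shape[0]/2/np.tan(np.radians(c['vfov'])/2); return c
def ray(c,uv):
    d=np.array([(uv[0]-c['cx'])/c['f'],(uv[1]-c['cy'])/c['f'],1.]); return -c['R'].T@c['t'], c['R'].T@d
def atz(c,uv,z):
    o,d=ray(c,uv); return o+d*(z-o[2])/d[2]
def dep(c,uv):
    o,d=ray(c,uv); u,v=int(round(uv[0])),int(round(uv[1])); p=c['depth'][max(0,v-2):v+3,max(0,u-2):u+3]; p=p[p>0]
    return o+d*np.median(p) if len(p) else None
def proj(c,P):
    q=c['R']@np.array(P,float)+c['t']; return q[:2]/q[2]*c['f']+[c['cx'],c['cy']]
E
python3 - <<'E'
from h import *
np.set_printoptions(precision=1,suppress=True)
ims=[]
for n in ['top','side']:
    c=cam(n); cv2.imwrite(f'pics/{n}0.png',c['color']); print(n,c['f'],ray(c,(280,210)))
    for t in ['cold_plate','bail_bar','pad_round','pad_square','pad_oblong','probe','stand','mould_a','jar']:
        for r in finder.find_in(n,t)[:4]: print(t,round(r['p'],2),np.array(r['uv']),dep(c,r['uv']))
print(manip.read_state())
E
```

```text
top 526.9070624800376 (array([ 402.5,  102.9, 1036.1]), array([ 0.1,  0. , -1. ]))
cold_plate 0.71 [372.2 176.9] [564.4 -54.7  70.8]
cold_plate 0.18 [290.1 182. ] [551.3  96.8  74.5]
bail_bar 0.62 [350.5 220.1] [480.2 -10.4 110.1]
bail_bar 0.44 [301.9 129.4] [651.3  76.8  72.7]
pad_round 0.7 [288.8 180.2] [554.6  99.3  74.4]
pad_square 0.49 [393.8 192.9] [535.  -93.9  73.6]
pad_oblong 0.68 [397. 139.] [ 636.5 -100.3   72.1]
pad_oblong 0.64 [289.5 178.9] [557.2  98.1  73.6]
pad_oblong 0.54 [351.7 190.2] [538.4 -16.7  73.7]
probe 0.86 [190.9 307.4] [325.  259.4 140.9]
probe 0.78 [147.9 304. ] [327.9 335.2 129.1]
probe 0.66 [232.8 278.3] [375.2 189.7 149.5]
probe 0.63 [165.5 249.6] [420.2 302.  161. ]
stand 0.66 [181.3 239. ] [444.4 305.5  14.8]
stand 0.58 [164.1 249.8] [419.6 301.6 173.1]
stand 0.21 [391.1 191.7] [537.1 -88.9  73.7]
mould_a 0.9 [300.6 133.2] [643.9  79.1  72.9]
mould_a 0.78 [395.4 137.8] [638.7 -97.3  72. ]
jar 0.95 [179.  122.8] [656.1 304.7  86. ]
side 490.69520771867764 (array([339.6, 891.6, 575.4]), array([ 0.2, -0.8, -0.5]))
cold_plate 0.89 [263.2 199.7] [550.7  5
[... 324 characters left out ...]
348.3  97.2]
stand 0.92 [288.9 312. ] [449.9 305.2  15.8]
stand 0.52 [161.1 284.3] [654.  332.3  64.3]
stand 0.49 [295.9 189.3] [481.2  63.6 109.7]
mould_a 0.6 [216.  199.5] [639.1  87.   83.3]
mould_a 0.52 [245.1 159.8] [ 631.3 -108.1   79.6]
mould_a 0.49 [288.6 169.3] [524.7 -90.4  73.3]
jar 0.73 [158.1 285.9] [658.2 335.1  62.6]
{'clock': 1.0, 'joints': array([ 1.2,  0.3,  1.5, -0. ,  1.3, -0.1]), 'qd': array([ 0.,  0., -0.,  0.,  0., -0.]), 'effort': array([ -0. , -53.2, -35.3,   0.1,   0. ,   0. ]), 'eef_pos': array([143.4, 531. , 302.7]), 'eef_rot': array([-3.1,  0. ,  2.9]), 'wrist_force': array([-0.1, -0.4, -0.5]), 'moment': array([-0.1,  0. ,  0. ]), 'finger_gap': 93.95679386331958}
```

View pics/top0.png

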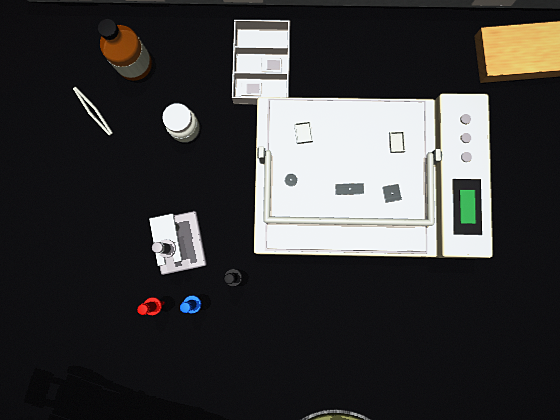

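View pics/side0.png

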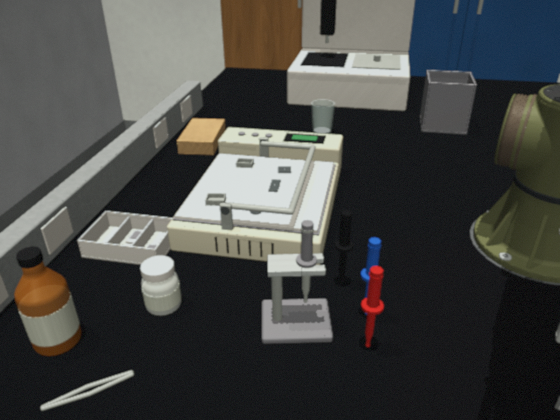

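Probe candidates in the top view are grey in the fork at (163,248), black at (233,277), blue at (191,305) and red at (149,307). I choose the grey one in the stand. Next: a close crop and precise measurements.

Run:
```python
from h import *
np.set_printoptions(precision=1,suppress=True)
c=cam('top'); im=c['color']; g=im.max(2)
cr=np.hstack([cv2.resize(im[200:275,135:215],None,fx=5,fy=5,interpolation=cv2.INTER_CUBIC),cv2.resize(im[165:240,260:340],None,fx=5,fy=5,interpolation=cv2.INTER_CUBIC)])
cv2.imwrite('pics/crop1.png',cr)
m=((g<150)*255).astype(np.uint8); m[:, :272]=0; m[:,424:]=0; m[:165]=0; m[210:]=0
for k in cv2.findContours(m,cv2.RETR_EXTERNAL,cv2.CHAIN_APPROX_NONE)[0]:
    if cv2.contourArea(k)<40: continue
    P=np.array([atz(c,p[0],73)[:2] for p in k],np.float32); r=cv2.minAreaRect(P); print('pad',r, np.median([c['depth'][p[0][1],p[0][0]] for p in k]))
# depth-derived height map: stand fork & probe
v,u=np.mgrid[200:275,135:215]; d=c['depth'][200:275,135:215]
X=np.stack([(u-c['cx'])/c['f']*d,(v-c['cy'])/c['f']*d,d],-1).reshape(-1,3)[d.ravel()>0]; W=(X-c['t'])@c['R']
for lo,hi in [(5,25),(115,128),(128.5,140),(180,205)]:
    s=W[(W[:,2]>lo)&(W[:,2]<hi)]; print(lo,hi,len(s),s.mean(0) if len(s) else '', cv2.minAreaRect(s[:,:2].astype(np.float32)) if len(s)>3 else '')
# bail bar
v,u=np.mgrid[90:260,250:440]; d=c['depth'][90:260,250:440]
X=np.stack([(u-c['cx'])/c['f']*d,(v-c['cy'])/c['f']*d,d],-1).reshape(-1,3)[d.ravel()>0]; W=(X-c['t'])@c['R']
s=W[(W[:,2]>98)&(W[:,2]<125)]; print('bail',len(s),cv2.minAreaRect(s[:,:2].astype(np.float32)))
b=s[(s[:,0]<s[:,0].min()+14)]; print('bar',b.mean(0),np.percentile(b,[1,99],axis=0),np.polyfit(b[:,1],b[:,0],1))
```

```text
pad ((535.0682373046875, -89.90276336669922), (30.38623809814453, 30.489931106567383), 12.560420036315918) 967.80383
pad ((541.6053466796875, -11.877599716186523), (20.446510314941406, 51.55546188354492), 1.1739004850387573) 969.8598
pad ((556.2044677734375, 96.19049835205078), (20.56214714050293, 20.329788208007812), 1.1390577554702759) 972.92554
5 25 1606 [433.7 295.5  14.3] ((446.8074035644531, 320.93695068359375), (144.00949096679688, 153.76446533203125), 3.5986461639404297)
115 128 780 [446.3 312.  125.1] ((438.9434814453125, 312.42462158203125), (84.352783203125, 42.747528076171875), 12.901308059692383)
128.5 140 181 [428.1 305.8 131.5] ((439.1641845703125, 311.3620910644531), (81.71127319335938, 38.75450897216797), 13.255905151367188)
180 205 119 [423.1 307.1 194. ] ((422.82647705078125, 307.4075012207031), (17.427845001220703, 17.373300552368164), 3.8112494945526123)
bail 2233 ((541.4037475585938, -4.70587158203125), (136.41940307617188, 324.0105895996094), 0.18494924902915955)
bar [479.1  -6.8 109.6] [[ 473.2 -152.8  104.3]
 [ 485.7  141.8  114. ]] [ -0. 479.]
```

View pics/crop1.png

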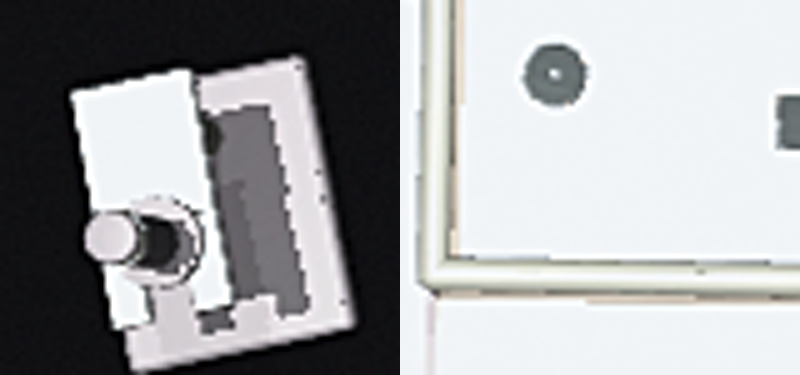

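The crop confirms a grey probe seated in the fork, slot yaw about +13°, seat near (423,307) and bail bar at x≈480, y≈-5. Everything matches the given heights. First I turn the tool so its yaw is 90° (tool x = world y, tool y = world x).

>>> drive_tool:
  rows:
    - {"offset": [0,0,0],"spin": 8.3,"jaw": 94}
    - {"offset": [0,0,0],"spin": 8.3,"jaw": 94}
    - {"offset": [0,0,0],"spin": 8.3,"jaw": 94}
    - {"offset": [0,0,0],"spin": 8.3,"jaw": 94}
    - {"offset": [0,0,0],"spin": 8.3,"jaw": 94}
    - {"offset": [0,0,0],"spin": 8.3,"jaw": 94}
    - {"offset": [0,0,0],"spin": 8.3,"jaw": 94}
    - {"offset": [0,0,0],"spin": 8.3,"jaw": 94}
    - {"offset": [0,0,0],"spin": 8.3,"jaw": 94}
    - {"offset": [0,0,0],"spin": 0.2,"jaw": 94}
  force: 8

```text
clock: 2.05
eef_pos: [143.4, 531.0, 302.7]
eef_rot: [3.142, -0.0, 1.568]
wrist_force: [-0.3, 0.6, 0.6]
finger_gap: 94.0
```

>>> drive_tool:
  rows:
    - {"offset": [-38,24,0],"spin": 0,"jaw": 94}
    - {"offset": [-38,24,0],"spin": 0,"jaw": 94}
    - {"offset": [-38,24,0],"spin": 0,"jaw": 94}
    - {"offset": [-38,24,0],"spin": 0,"jaw": 94}
    - {"offset": [-38,24,0],"spin": 0,"jaw": 94}
    - {"offset": [-38,24,0],"spin": 0,"jaw": 94}
    - {"offset": [-38,24,0],"spin": 0,"jaw": 94}
    - {"offset": [-38,24,0],"spin": 0,"jaw": 94}
    - {"offset": [-38,24,0],"spin": 0,"jaw": 94}
    - {"offset": [-38,24,0],"spin": 0,"jaw": 94}
    - {"offset": [-38,24,0],"spin": 0,"jaw": 94}
    - {"offset": [-38,24,0],"spin": 0,"jaw": 94}
    - {"offset": [-38,24,0],"spin": 0,"jaw": 94}
    - {"offset": [-42,24,0],"spin": 0,"jaw": 94}
    - {"offset": [0,0,0],"spin": 0,"jaw": 60}
    - {"offset": [0,0,0],"spin": 0,"jaw": 60}

```text
clock: 3.65
eef_pos: [479.3, -5.7, 302.3]
eef_rot: [-3.141, -0.0, 1.572]
wrist_force: [-0.0, 0.7, -0.0]
finger_gap: 81.5
```

Run:
```python
from h import *
np.set_printoptions(precision=1,suppress=True)
c=cam('wrist'); cv2.imwrite('pics/w1.png',c['color']); print(c['f'])
for P in [(556.2,96.2,73),(535.1,-89.9,73),(541.6,-11.9,73),(480,-5,110)]: print(P,proj(c,P))
for t in ['bail_bar','pad_round','pad_square','pad_oblong']:
    for r in finder.find_in('wrist',t)[:3]: print(t,round(r['p'],2),np.array(r['uv']),dep(c,r['uv']),atz(c,r['uv'],73))
```

```text
347.19544276858966
(556.2, 96.2, 73) [372.6  88. ]
(535.1, -89.9, 73) [338.1 287. ]
(541.6, -11.9, 73) [348.8 210.9]
(480, -5, 110) [282.9 214.2]
bail_bar 0.74 [285.   66.4] [481.3 108.1 110.1] [481.7 113.2  73. ]
bail_bar 0.68 [336.3 284. ] [532.9 -85.9  74.4] [533.1 -86.6  73. ]
bail_bar 0.53 [348.4 212.6] [541.1 -13.2  74.3] [541.3 -13.6  73. ]
pad_round 0.8 [370.9  88.3] [554.3  95.8  75. ] [554.8  95.9  73. ]
pad_square 0.69 [335.5 287.5] [532.3 -89.9  74.2] [532.5 -90.4  73. ]
pad_oblong 0.84 [347.3 211.1] [539.9 -11.6  74.8] [540.2 -12.1  73. ]
```

View pics/w1.png

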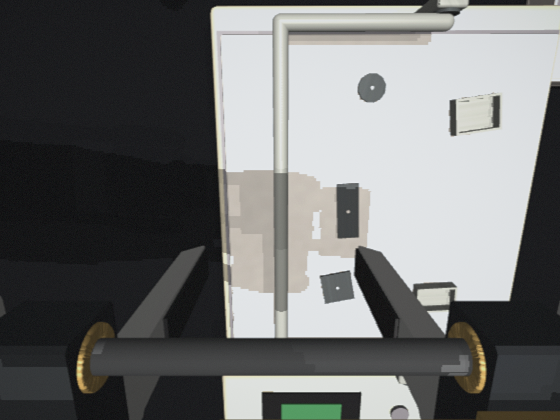

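The wrist view shows the round pad at (371,88), the oblong at (348,211) and the square at (337,287), all within 2 mm of the top-view measures. The bar at column 282 lies between the fingers. Next I descend and close on it.

>>> drive_tool:
  rows:
    - {"offset": [0,0,40],"spin": 0,"jaw": 60}
    - {"offset": [0,0,40],"spin": 0,"jaw": 50}
    - {"offset": [0,0,30],"spin": 0,"jaw": 40}
    - {"offset": [0,0,10],"spin": 0,"jaw": 30}
    - {"offset": [0,0,0],"spin": 0,"jaw": 20}
    - {"offset": [0,0,0],"spin": 0,"jaw": 8}
    - {"offset": [0,0,0],"spin": 0,"jaw": 8}
    - {"offset": [0,0,0],"spin": 0,"jaw": 8}
    - {"offset": [0,0,0],"spin": 0,"jaw": 8}
    - {"offset": [0,0,0],"spin": 0,"jaw": 8}
  force: 10

```text
clock: 4.9
eef_pos: [479.0, -5.1, 183.9]
eef_rot: [-3.141, 0.0, 1.571]
wrist_force: [-6.9, 1.0, 7.8]
finger_gap: 11.6
```

>>> drive_tool:
  rows:
    - {"offset": [0,0.6,-12],"spin": 0,"jaw": 8}
    - {"offset": [0,1.8,-11.9],"spin": 0,"jaw": 8}
    - {"offset": [0,3.0,-11.6],"spin": 0,"jaw": 8}
    - {"offset": [0,4.1,-11.3],"spin": 0,"jaw": 8}
    - {"offset": [0,5.2,-10.8],"spin": 0,"jaw": 8}
    - {"offset": [0,6.3,-10.2],"spin": 0,"jaw": 8}
    - {"offset": [0,7.3,-9.6],"spin": 0,"jaw": 8}
    - {"offset": [0,8.2,-8.8],"spin": 0,"jaw": 8}
    - {"offset": [0,9.0,-7.9],"spin": 0,"jaw": 8}
    - {"offset": [0,9.8,-7.0],"spin": 0,"jaw": 8}
    - {"offset": [0,10.4,-6.0],"spin": 0,"jaw": 8}
    - {"offset": [0,10.9,-4.9],"spin": 0,"jaw": 8}
    - {"offset": [0,11.4,-3.8],"spin": 0,"jaw": 8}
    - {"offset": [0,11.7,-2.6],"spin": 0,"jaw": 8}
    - {"offset": [0,11.9,-1.5],"spin": 0,"jaw": 8}
    - {"offset": [0,12,-0.3],"spin": 0,"jaw": 8}
    - {"offset": [0,12,0.9],"spin": 0,"jaw": 8}
    - {"offset": [0,11.8,2.1],"spin": 0,"jaw": 8}
    - {"offset": [0,11.5,3.3],"spin": 0,"jaw": 8}
    - {"offset": [0,11.1,4.4],"spin": 0,"jaw": 8}

```text
clock: 6.9
eef_pos: [649.8, -5.2, 294.0]
eef_rot: [3.14, 0.0, 1.571]
wrist_force: [-0.9, 0.4, 1.5]
finger_gap: 11.7
```

>>> drive_tool:
  rows:
    - {"offset": [0,0,0],"spin": 0,"jaw": 60}
    - {"offset": [0,0,0],"spin": 0,"jaw": 60}
    - {"offset": [0,0,0],"spin": 0,"jaw": 60}
    - {"offset": [0,0,0],"spin": 0,"jaw": 60}
    - {"offset": [0,0,-30],"spin": 0,"jaw": 60}
    - {"offset": [0,0,-40],"spin": 0,"jaw": 60}
    - {"offset": [32,-25,0],"spin": 0,"jaw": 60}
    - {"offset": [32,-25,0],"spin": 0,"jaw": 60}
    - {"offset": [32,-25,0],"spin": 0,"jaw": 60}
    - {"offset": [32,-25,0],"spin": 0,"jaw": 60}
    - {"offset": [32,-25,0],"spin": 0,"jaw": 60}
    - {"offset": [32,-25,0],"spin": 0,"jaw": 60}
    - {"offset": [32,-25,0],"spin": 0,"jaw": 60}
    - {"offset": [32,-25,0],"spin": 0,"jaw": 60}
    - {"offset": [32,-25,0],"spin": 0,"jaw": 60}
    - {"offset": [24,0,0],"spin": 0,"jaw": 60}
    - {"offset": [0,0,0],"spin": 0,"jaw": 60}
    - {"offset": [0,0,0],"spin": 0,"jaw": 60}
  force: 20

```text
clock: 8.7
eef_pos: [424.2, 306.7, 362.3]
eef_rot: [3.141, 0.0, 1.571]
wrist_force: [0.2, 0.4, 0.3]
finger_gap: 60.1
```

Run:
```python
from h import *
np.set_printoptions(precision=1,suppress=True)
w=cam('wrist'); t=cam('side'); 
cv2.imwrite('pics/j2.png',cv2.resize(np.hstack([w['color'],t['color']]),(800,300)))
print(proj(w,(423,307,195)))
for r in finder.find_in('wrist','probe')[:3]: print(round(r['p'],2),np.array(r['uv']),dep(w,r['uv']))
v,u=np.mgrid[0:420,0:560]; d=w['depth']; X=np.stack([(u-w['cx'])/w['f']*d,(v-w['cy'])/w['f']*d,d],-1).reshape(-1,3)[d.ravel()>0]; W=(X-w['t'])@w['R']
near=np.hypot(W[:,0]-423,W[:,1]-307)<30
for lo,hi in [(190,200),(121,128)]:
    s=W[near&(W[:,2]>lo)&(W[:,2]<hi)]; 
    if len(s): print(len(s),s.mean(0),cv2.minEnclosingCircle(s[:,:2].astype(np.float32)))
for r in finder.find_in('side','bail_bar')[:2]: print('bar',round(r['p'],2),np.array(r['uv']),dep(t,r['uv']))
print(manip.read_state()['eef_pos'],manip.read_state()['wrist_force'])
```

```text
[280.4 223.3]
0.96 [277.7 203.9] [420.8 317.9 177.7]
0.9 [184.2 231.9] [329.  276.6 123.4]
0.79 [232.7 292.6] [372.6 206.4 114.6]
440 [422.  310.1 196. ] ((421.6224670410156, 309.4519348144531), 8.989800453186035)
1221 [427.8 313.5 126.3] ((423.0078125, 307.0289306640625), 29.979164123535156)
bar 0.61 [205.8 135.7] [654.9  68.2 211.3]
[424.7 306.  362.3] [ 0.7  0.4 -0.1]
```

View pics/j2.png

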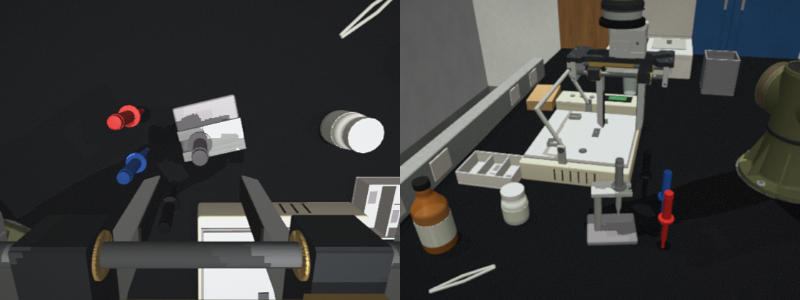

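Left (wrist): the grey probe stands at (200,148) in its fork with no look-alike near the fingers' path. Right (side): the bail leans back, open, with its bar near z 211. Descend and grip.

>>> drive_tool:
  rows:
    - {"offset": [2,-2,20],"spin": 0,"jaw": 60}
    - {"offset": [0,0,40],"spin": 0,"jaw": 60}
    - {"offset": [0,0,36],"spin": 0,"jaw": 50}
    - {"offset": [0,0,20],"spin": 0,"jaw": 40}
    - {"offset": [0,0,0],"spin": 0,"jaw": 30}
    - {"offset": [0,0,0],"spin": 0,"jaw": 24}
    - {"offset": [0,0,0],"spin": 0,"jaw": 20}
    - {"offset": [0,0,0],"spin": 0,"jaw": 14}
    - {"offset": [0,0,0],"spin": 0,"jaw": 14}
    - {"offset": [0,0,0],"spin": 0,"jaw": 14}
    - {"offset": [0,0,0],"spin": 0,"jaw": 14}
    - {"offset": [0,0,0],"spin": 0,"jaw": 14}
  force: 20

```text
clock: 10.1
eef_pos: [422.8, 309.0, 247.5]
eef_rot: [3.139, -0.001, 1.571]
wrist_force: [0.9, -0.9, 7.1]
finger_gap: 17.8
```

>>> drive_tool:
  rows:
    - {"offset": [0,0,-10],"spin": 0,"jaw": 14}
    - {"offset": [0,0,-20],"spin": 0,"jaw": 14}
    - {"offset": [0,0,-25],"spin": 0,"jaw": 14}
    - {"offset": [0,0,-25],"spin": 0,"jaw": 14}
    - {"offset": [0,0,-20],"spin": 0,"jaw": 14}
    - {"offset": [-20,12,0],"spin": 0,"jaw": 14}
    - {"offset": [-27,17,0],"spin": 0,"jaw": 14}
    - {"offset": [-27,17,0],"spin": 0,"jaw": 14}
    - {"offset": [-27,17,0],"spin": 0,"jaw": 14}
    - {"offset": [-27,17,0],"spin": 0,"jaw": 14}
    - {"offset": [-27,17,0],"spin": 0,"jaw": 14}
    - {"offset": [-27,17,0],"spin": 0,"jaw": 14}
    - {"offset": [-20,13,0],"spin": 0,"jaw": 14}
    - {"offset": [-11,6,20],"spin": 0,"jaw": 14}
    - {"offset": [0,0,20],"spin": 0,"jaw": 14}
    - {"offset": [0,0,10],"spin": 0,"jaw": 14}
    - {"offset": [0,0,0],"spin": 0,"jaw": 14}
    - {"offset": [0,0,0],"spin": 0,"jaw": 14}
    - {"offset": [0,0,0],"spin": 0,"jaw": 14}

```text
clock: 12.0
eef_pos: [555.5, 96.2, 297.4]
eef_rot: [3.14, -0.0, 1.571]
wrist_force: [0.4, 0.3, -1.2]
finger_gap: 17.3
```

Run:
```python
from h import *
np.set_printoptions(precision=1,suppress=True)
s=manip.read_state(); p=s['eef_pos']; print(p,s['wrist_force'],s['finger_gap'])
w=cam('wrist'); t=cam('side')
tip=p-np.array([0,0,202.5]); a=proj(t,tip); b=proj(w,tip); print('tip exp',a,b,'pad',proj(t,(556,96,73)),proj(w,(556,96,73)))
def cr(c,q,h=60):
    x,y=np.clip(q,[h,h],[560-h,420-h]).astype(int); print('crop origin',x-h,y-h); return cv2.resize(c['color'][y-h:y+h,x-h:x+h],(400,400),interpolation=cv2.INTER_CUBIC)
cv2.imwrite('pics/j3.png',np.hstack([cr(t,a),cr(w,b)]))
```

```text
[555.5  96.2 297.4] [ 0.4  0.3 -1.2] 17.26675582950151
tip exp [255.3 200.6] [281.5 211.8] pad [255.4 210.2] [282.  205.8]
crop origin 195 140
crop origin 221 151
```

View pics/j3.png

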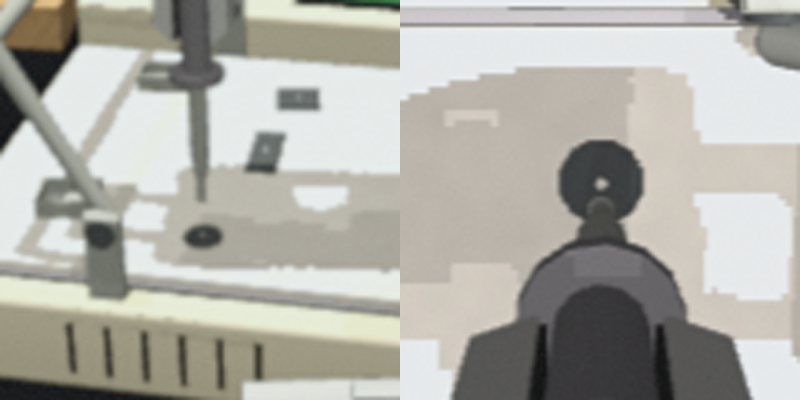

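Side crop: tip at (201,201), right above the round pad at (203,236). In the wrist crop the tip also lines up with the pad's centre. Now I press gently.

>>> drive_tool:
  rows:
    - {"offset": [0,0,8],"spin": 0,"jaw": 14}
    - {"offset": [0,0,8],"spin": 0,"jaw": 14}
    - {"offset": [0,0,4],"spin": 0,"jaw": 14}
    - {"offset": [0,0,3],"spin": 0,"jaw": 14}
    - {"offset": [0,0,2],"spin": 0,"jaw": 14}
    - {"offset": [0,0,2],"spin": 0,"jaw": 14}
    - {"offset": [0,0,0],"spin": 0,"jaw": 14}
    - {"offset": [0,0,0],"spin": 0,"jaw": 14}
    - {"offset": [0,0,0],"spin": 0,"jaw": 14}

```text
clock: 13.0
eef_pos: [555.3, 95.9, 269.3]
eef_rot: [3.141, 0.0, 1.571]
wrist_force: [-1.4, -0.1, 0.7]
finger_gap: 17.5
```

>>> drive_tool:
  rows:
    - {"offset": [0,0,1],"spin": 0,"jaw": 14}
    - {"offset": [0,0,0],"spin": 0,"jaw": 14}
    - {"offset": [0,0,0],"spin": 0,"jaw": 14}
    - {"offset": [0,0,0],"spin": 0,"jaw": 14}
    - {"offset": [0,0,0],"spin": 0,"jaw": 14}
    - {"offset": [0,0,0],"spin": 0,"jaw": 14}
    - {"offset": [0,0,0],"spin": 0,"jaw": 14}
    - {"offset": [0,0,0],"spin": 0,"jaw": 14}

```text
clock: 13.8
eef_pos: [555.3, 95.8, 268.2]
eef_rot: [3.142, 0.0, 1.571]
wrist_force: [-1.5, 0.5, 1.1]
finger_gap: 17.8
```

Run:
```python
from h import *
np.set_printoptions(precision=1,suppress=True)
for i in range(3):
    s=manip.read_state(); print(s['eef_pos'],s['wrist_force'],s['clock']); w=cam('wrist')
p=s['eef_pos']; t=cam('side'); q=proj(t,(556,96,90)).astype(int); h=30
c1=cv2.resize(t['color'][q[1]-h:q[1]+h,q[0]-h:q[0]+h],(400,400),interpolation=cv2.INTER_CUBIC)
q=proj(w,(556,96,73)).astype(int)
c2=cv2.resize(w['color'][q[1]-h:q[1]+h,q[0]-h:q[0]+h],(400,400),interpolation=cv2.INTER_CUBIC)
cv2.imwrite('pics/j4.png',np.hstack([c1,c2]))
```

```text
[555.3  95.8 268.2] [-1.5  0.5  1.1] 13.8
[555.3  95.9 268.1] [-2.2 -0.8  1.7] 13.85
[555.3  95.9 268.2] [-2.3 -0.7  2.8] 13.9
```

View pics/j4.png

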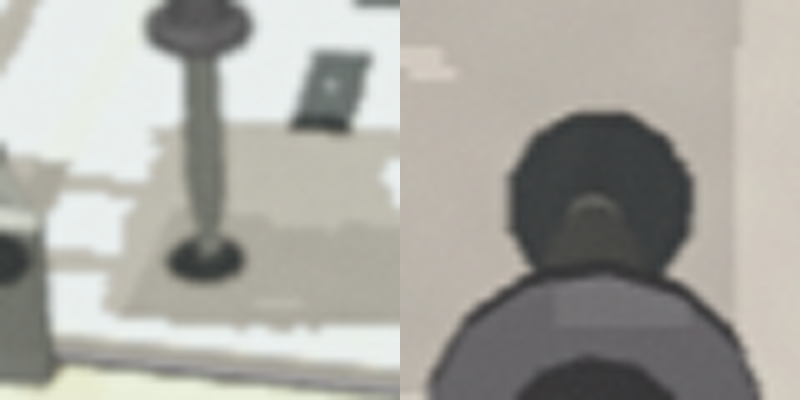

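Tip sits centred on the round pad: side crop shows the tip at (208,250) on a pad centred at (206,260). Force is about 3 N. On to the square pad.

>>> drive_tool:
  rows:
    - {"offset": [0,0,-8],"spin": 0,"jaw": 14}
    - {"offset": [0,0,-20],"spin": 0,"jaw": 14}
    - {"offset": [-16,-2,0],"spin": 0,"jaw": 14}
    - {"offset": [-30,-3,0],"spin": 0,"jaw": 14}
    - {"offset": [-30,-3,0],"spin": 0,"jaw": 14}
    - {"offset": [-30,-3,0],"spin": 0,"jaw": 14}
    - {"offset": [-30,-3,0],"spin": 0,"jaw": 14}
    - {"offset": [-30,-4,0],"spin": 0,"jaw": 14}
    - {"offset": [-20,-3,0],"spin": 0,"jaw": 14}
    - {"offset": [0,0,0],"spin": 0,"jaw": 14}
    - {"offset": [0,0,8],"spin": 0,"jaw": 14}
    - {"offset": [0,0,8],"spin": 0,"jaw": 14}
    - {"offset": [0,0,4],"spin": 0,"jaw": 14}
    - {"offset": [0,0,3],"spin": 0,"jaw": 14}
    - {"offset": [0,0,3],"spin": 0,"jaw": 14}
    - {"offset": [0,0,2],"spin": 0,"jaw": 14}
    - {"offset": [0,0,0],"spin": 0,"jaw": 14}
    - {"offset": [0,0,0],"spin": 0,"jaw": 14}
    - {"offset": [0,0,0],"spin": 0,"jaw": 14}
    - {"offset": [0,0,0],"spin": 0,"jaw": 14}

```text
clock: 16.0
eef_pos: [534.3, -90.1, 268.3]
eef_rot: [3.141, -0.0, 1.571]
wrist_force: [-1.2, 1.7, 2.2]
finger_gap: 17.5
```

>>> drive_tool:
  rows:
    - {"offset": [0,0,0],"spin": 0,"jaw": 14}
    - {"offset": [0,0,0],"spin": 0,"jaw": 14}
    - {"offset": [0,0,0],"spin": 0,"jaw": 14}
    - {"offset": [0,0,0],"spin": 0,"jaw": 14}
    - {"offset": [0,0,0],"spin": 0,"jaw": 14}
    - {"offset": [0,0,0],"spin": 0,"jaw": 14}

```text
clock: 16.6
eef_pos: [534.3, -90.2, 268.2]
eef_rot: [3.142, 0.0, 1.571]
wrist_force: [-1.7, 2.2, 2.0]
finger_gap: 17.9
```

Run:
```python
from h import *
np.set_printoptions(precision=1,suppress=True)
for i in range(2):
    s=manip.read_state(); print(s['eef_pos'],s['wrist_force'],s['clock']); w=cam('wrist')
t=cam('side'); q=proj(t,(534.5,-90,80)).astype(int); h=30
c1=cv2.resize(t['color'][q[1]-h:q[1]+h,q[0]-h:q[0]+h],(400,400),interpolation=cv2.INTER_CUBIC)
q=proj(w,(534.5,-90,73)).astype(int)
c2=cv2.resize(w['color'][q[1]-h:q[1]+h,q[0]-h:q[0]+h],(400,400),interpolation=cv2.INTER_CUBIC)
cv2.imwrite('pics/j5.png',np.hstack([c1,c2]))
```

```text
[534.3 -90.2 268.2] [-1.7  2.2  2. ] 16.6
[534.3 -90.1 268.2] [-1.2  1.9  2.2] 16.65
```

View pics/j5.png

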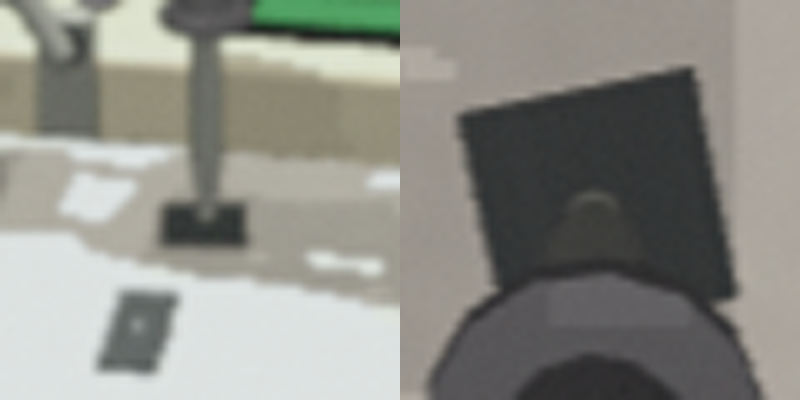

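Square pad touched, tip at its middle (side crop: tip (207,215), pad centre (204,224)). Next the oblong pad.

>>> drive_tool:
  rows:
    - {"offset": [0,0,-8],"spin": 0,"jaw": 14}
    - {"offset": [0,0,-20],"spin": 0,"jaw": 14}
    - {"offset": [16,2,0],"spin": 0,"jaw": 14}
    - {"offset": [24,2,0],"spin": 0,"jaw": 14}
    - {"offset": [24,2,0],"spin": 0,"jaw": 14}
    - {"offset": [14,1,0],"spin": 0,"jaw": 14}
    - {"offset": [0,0,0],"spin": 0,"jaw": 14}
    - {"offset": [0,0,8],"spin": 0,"jaw": 14}
    - {"offset": [0,0,8],"spin": 0,"jaw": 14}
    - {"offset": [0,0,4],"spin": 0,"jaw": 14}
    - {"offset": [0,0,3],"spin": 0,"jaw": 14}
    - {"offset": [0,0,3],"spin": 0,"jaw": 14}
    - {"offset": [0,0,2],"spin": 0,"jaw": 14}
    - {"offset": [0,0,0],"spin": 0,"jaw": 14}
    - {"offset": [0,0,0],"spin": 0,"jaw": 14}
    - {"offset": [0,0,0],"spin": 0,"jaw": 14}
    - {"offset": [0,0,0],"spin": 0,"jaw": 14}

```text
clock: 18.45
eef_pos: [541.3, -12.2, 268.3]
eef_rot: [3.141, 0.0, 1.571]
wrist_force: [-1.6, -1.2, 1.8]
finger_gap: 17.8
```

>>> drive_tool:
  rows:
    - {"offset": [0,0,0],"spin": 0,"jaw": 14}
    - {"offset": [0,0,0],"spin": 0,"jaw": 14}
    - {"offset": [0,0,0],"spin": 0,"jaw": 14}
    - {"offset": [0,0,0],"spin": 0,"jaw": 14}
    - {"offset": [0,0,0],"spin": 0,"jaw": 14}
    - {"offset": [0,0,0],"spin": 0,"jaw": 14}

```text
clock: 19.05
eef_pos: [541.3, -12.2, 268.1]
eef_rot: [3.142, 0.0, 1.57]
wrist_force: [-1.2, -2.3, 2.3]
finger_gap: 17.6
```

Run:
```python
from h import *
np.set_printoptions(precision=1,suppress=True)
for i in range(2):
    s=manip.read_state(); print(s['eef_pos'],s['wrist_force'],s['clock']); w=cam('wrist')
t=cam('side'); q=proj(t,(541,-12,80)).astype(int); h=30
c1=cv2.resize(t['color'][q[1]-h:q[1]+h,q[0]-h:q[0]+h],(400,400),interpolation=cv2.INTER_CUBIC)
q=proj(w,(541,-12,73)).astype(int)
c2=cv2.resize(w['color'][q[1]-h:q[1]+h,q[0]-h:q[0]+h],(400,400),interpolation=cv2.INTER_CUBIC)
cv2.imwrite('pics/j6.png',np.hstack([c1,c2]))
```

```text
[541.3 -12.2 268.1] [-1.2 -2.3  2.3] 19.05
[541.3 -12.1 268.2] [-1.6 -1.2  1.6] 19.1
```

View pics/j6.png

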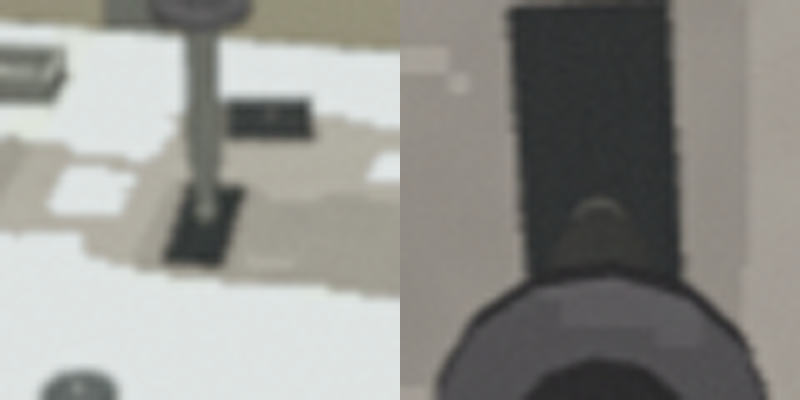

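The tip is at the middle of the oblong pad (tip (207,215), pad centre (204,226)). Now I carry the probe back above the fork, aiming about 2 mm toward the slot's open side.

>>> drive_tool:
  rows:
    - {"offset": [0,0,-10],"spin": 0,"jaw": 14}
    - {"offset": [0,0,-30],"spin": 0,"jaw": 14}
    - {"offset": [0,0,-30],"spin": 0,"jaw": 14}
    - {"offset": [15,-6,-15],"spin": 0,"jaw": 14}
    - {"offset": [30,-11,0],"spin": 0,"jaw": 14}
    - {"offset": [30,-11,0],"spin": 0,"jaw": 14}
    - {"offset": [30,-11,0],"spin": 0,"jaw": 14}
    - {"offset": [30,-11,0],"spin": 0,"jaw": 14}
    - {"offset": [30,-11,0],"spin": 0,"jaw": 14}
    - {"offset": [30,-11,0],"spin": 0,"jaw": 14}
    - {"offset": [30,-11,0],"spin": 0,"jaw": 14}
    - {"offset": [30,-11,0],"spin": 0,"jaw": 14}
    - {"offset": [30,-11,0],"spin": 0,"jaw": 14}
    - {"offset": [20,-8,0],"spin": 0,"jaw": 14}
    - {"offset": [15.5,-8,0],"spin": 0,"jaw": 14}
    - {"offset": [0,0,0],"spin": 0,"jaw": 14}
    - {"offset": [0,0,0],"spin": 0,"jaw": 14}
    - {"offset": [0,0,0],"spin": 0,"jaw": 14}

```text
clock: 21.0
eef_pos: [420.4, 308.0, 353.1]
eef_rot: [-3.141, 0.0, 1.57]
wrist_force: [1.2, -0.1, -1.5]
finger_gap: 18.1
```

Run:
```python
from h import *
np.set_printoptions(precision=1,suppress=True)
s=manip.read_state(); p=s['eef_pos']; print(p,s['wrist_force'],s['clock'])
w=cam('wrist'); t=cam('side'); tip=p-np.array([0,0,202.5])
print(proj(t,tip),proj(t,(422.8,308,125)))
q=proj(t,(421,308,145)).astype(int); h=50; print(q-h)
c1=cv2.resize(t['color'][q[1]-h:q[1]+h,q[0]-h:q[0]+h],(400,400),interpolation=cv2.INTER_CUBIC)
q=proj(w,(421,308,125)).astype(int); print(q-h)
c2=cv2.resize(w['color'][q[1]-h:q[1]+h,q[0]-h:q[0]+h],(400,400),interpolation=cv2.INTER_CUBIC)
cv2.imwrite('pics/j7.png',np.hstack([c1,c2]))
```

```text
[420.4 308.  353.1] [ 1.2 -0.1 -1.5] 21.0
[308.2 247.8] [306.3 261.5]
[257 200]
[232 154]
```

View pics/j7.png

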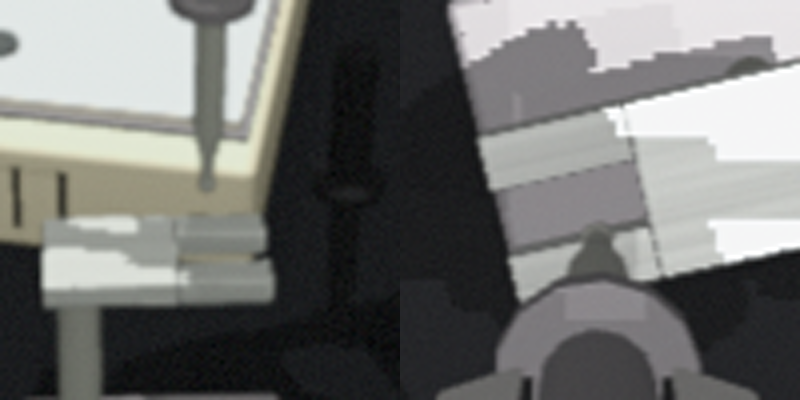

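Run:
```python
from h import *
np.set_printoptions(precision=1,suppress=True)
w=cam('wrist'); a=atz(w,(292.4,202),125); b=atz(w,(257.5,209.3),125); u=(b-a)/np.linalg.norm(b-a)
print(a,b,np.linalg.norm(b-a),'seat',a+8*u,'dir',u)
print('tip exp px',proj(w,manip.read_state()['eef_pos']-np.array([0,0,202.5])), atz(w,(281.5,209.5),150.6))
```

```text
[430.3 310.3 125. ] [398.  303.5 125. ] 33.04573957368242 seat [422.5 308.7 125. ] dir [-1.  -0.2  0. ]
tip exp px [281.9 211.8] [420.2 309.9 150.6]
```

>>> drive_tool:
  rows:
    - {"offset": [0.5,0,20],"spin": 0,"jaw": 14}
    - {"offset": [0,0,15],"spin": 0,"jaw": 14}
    - {"offset": [0,0,15],"spin": 0,"jaw": 14}
    - {"offset": [0,0,10],"spin": 0,"jaw": 14}
    - {"offset": [0,0,10],"spin": 0,"jaw": 14}
    - {"offset": [0,0,0],"spin": 0,"jaw": 14}
    - {"offset": [0,0,0],"spin": 0,"jaw": 14}

```text
clock: 21.85
eef_pos: [420.5, 308.9, 283.5]
eef_rot: [3.141, -0.0, 1.57]
wrist_force: [0.6, -0.1, -0.2]
finger_gap: 17.4
```

>>> drive_tool:
  rows:
    - {"offset": [0,0,10],"spin": 0,"jaw": 14}
    - {"offset": [0,0,10],"spin": 0,"jaw": 14}
    - {"offset": [0,0,8],"spin": 0,"jaw": 14}
    - {"offset": [0,0,4],"spin": 0,"jaw": 14}
    - {"offset": [0,0,2],"spin": 0,"jaw": 14}
    - {"offset": [0,0,0],"spin": 0,"jaw": 14}
    - {"offset": [0,0,0],"spin": 0,"jaw": 14}

```text
clock: 22.55
eef_pos: [420.4, 309.0, 249.4]
eef_rot: [3.141, -0.0, 1.571]
wrist_force: [1.0, 0.3, -1.0]
finger_gap: 17.8
```

Run:
```python
from h import *
s=manip.read_state(); print(s['eef_pos'],s['wrist_force'],s['finger_gap'])
t=cam('side'); q=proj(t,(421,308,125)).astype(int); h=50
print(q-h); cv2.imwrite('pics/j8.png',cv2.resize(t['color'][q[1]-h:q[1]+h,q[0]-h:q[0]+h],(500,500),interpolation=cv2.INTER_CUBIC))
```

```text
[420.43132888 308.9670611  249.37891283] [ 0.97151655  0.29736382 -1.03483231] 17.784245808690482
[257 211]
```

View pics/j8.png

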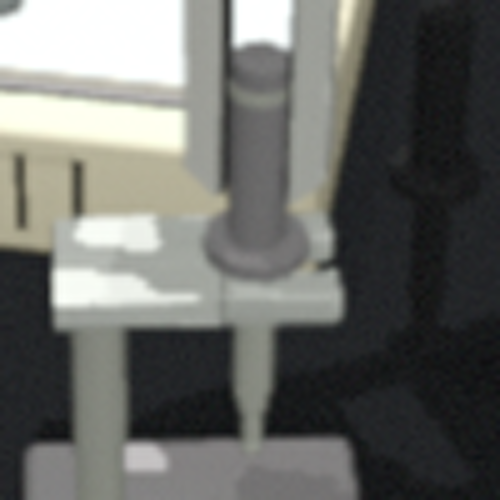

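The side crop shows the barrel through the slot and the collar (255,245) just over the fork. I lower the last bit, release and rise.

>>> drive_tool:
  rows:
    - {"offset": [0,0,1.5],"spin": 0,"jaw": 14}
    - {"offset": [0,0,0],"spin": 0,"jaw": 14}
    - {"offset": [0,0,0],"spin": 0,"jaw": 24}
    - {"offset": [0,0,0],"spin": 0,"jaw": 40}
    - {"offset": [0,0,0],"spin": 0,"jaw": 50}
    - {"offset": [0,0,0],"spin": 0,"jaw": 60}
    - {"offset": [0,0,0],"spin": 0,"jaw": 60}
    - {"offset": [0,0,-15],"spin": 0,"jaw": 60}
    - {"offset": [0,0,-30],"spin": 0,"jaw": 60}
    - {"offset": [0,0,-40],"spin": 0,"jaw": 60}
    - {"offset": [0,0,-35],"spin": 0,"jaw": 60}
    - {"offset": [0,0,0],"spin": 0,"jaw": 60}
    - {"offset": [0,0,0],"spin": 0,"jaw": 60}
    - {"offset": [0,0,0],"spin": 0,"jaw": 60}

```text
clock: 24.0
eef_pos: [420.2, 308.8, 366.4]
eef_rot: [-3.14, 0.001, 1.571]
wrist_force: [-0.1, -0.9, 0.0]
finger_gap: 60.0
```

Run:
```python
from h import *
np.set_printoptions(precision=1,suppress=True)
w=cam('wrist'); t=cam('side'); cv2.imwrite('pics/s9.png',t['color'])
v,u=np.mgrid[0:420,0:560]; d=w['depth']; X=np.stack([(u-w['cx'])/w['f']*d,(v-w['cy'])/w['f']*d,d],-1).reshape(-1,3)[d.ravel()>0]; W=(X-w['t'])@w['R']
s=W[(np.hypot(W[:,0]-422,W[:,1]-308)<25)&(W[:,2]>190)&(W[:,2]<205)]; print('handle top',len(s),s.mean(0),cv2.minEnclosingCircle(s[:,:2].astype(np.float32)))
for n in ['bail_bar','mould_a','jar']:
    for r in finder.find_in('side',n)[:2]: print(n,round(r['p'],2),np.array(r['uv']),dep(t,r['uv']))
s=manip.read_state(); print(s['eef_pos'],s['wrist_force'],s['finger_gap'],s['clock'])
```

```text
handle top 428 [419.2 309.9 196. ] ((419.1408386230469, 309.1210632324219), 8.813838005065918)
bail_bar 0.8 [204.4 134.4] [657.5  68.2 213.7]
mould_a 0.74 [212.4 200.4] [646.6  87.7  80.8]
mould_a 0.74 [243.  160.7] [ 636.3 -107.5   77.2]
jar 0.71 [161.1 285.8] [654.  333.1  61.8]
[420.3 308.9 367. ] [-0.2 -0.7 -0.1] 60.23467853628077 24.25
```

View pics/s9.png

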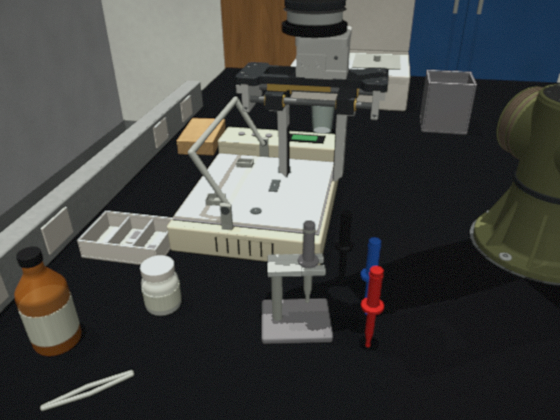

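The probe hangs upright in the fork at (308,250), the bail is open, the moulds and jar are where they were, and the gripper is clear. I hand in.

```bash
python3 -c "
from cell import manip
print(manip.sign_off())"
```

```text
the job is handed in; nothing more can be done
None
```

The job is done and handed in at about 24 s on the robot's clock; `sign_off` reports no verdict.

- **Bail:** I gripped the bar, led it over its arc to about 2.0 rad and let go. It lies open, with the bar measured at x≈657 mm, z≈212 mm.
- **Pads:** I held the grey probe upright and pressed its tip at about 3 N for around a second each on the round, square and oblong pads. Close-up pictures of each touch showed the tip at the pad's middle.
- **Probe back in its stand:** It was released and hangs upright in the fork. The handle top measured about (419, 309, 196) mm, roughly 3 mm from the seat along the slot (limit 12 mm). The height agrees with the expected 195 mm.
- **Moulds and jar:** They show the same positions as at the start, within a few mm of measuring noise.
- **Robot:** The gripper is clear, with the wrist force near zero.

No check failed. The wrist and top cameras disagreed by about 2 mm, which is within the calibration.

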